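# Free the taper plug of a beam port and close its window cover

## Task

The beam port is shut by a stuck taper plug. Grip the plug's bar handle and twist it anticlockwise a little at a time, feeling with light pulls, until it breaks free; draw it out along the sloping port and park it upright in the open parking stand, flange flat on the rim. Then swing the hinged window cover shut over the port and press it firmly down until it is fully home; leave the things standing about where they are.

Things in the scene. Friction and masses are not known exactly. Their poses are not given: they have to be found in the camera images.
- port_face (a point): centre of the sloping square black face (114 x 114 mm) of the beam port, fixed to the table, 140 mm above it. z: the port's axis, pointing out, tilted 35 degrees from vertical towards the front (roughly to the robot); x up the slope, y across. A 76 mm hollow with a conical seat lies behind the face. Cheeks and foot (150 mm wide) lie below and behind.
- plug_handle (a point): centre of the bar handle of the aluminium taper plug (loose, 0.3 to 0.5 kg), which starts seated in the port. z along the plug's axis, towards the handle end; x along the bar. Bar 64 mm long (x; up the slope at the start), 16 mm thick (y), 24 mm high (z), on a 24 mm thick neck 13 mm high above the flange.
- plug: the plug, same axes; origin on its axis, centre of the underside of its round flange (88 mm across, 8 mm thick), 33 mm below the handle centre. Seated, the flange rests on the port's face; parked, on the stand's rim. Below it a taper 50 narrowing to 34 mm, with two lugs (70 mm over them, along y).
- plug_end (a point): lower end of the plug, a flat tongue, 72 mm below the flange: the plug must travel about 75 mm along the port's axis to be clear. It cannot be pulled straight out: the lugs are caught under lips hidden by the flange, with 2 mm axial play. It turns stiffly, about 0.2 N m.
- plug_lug (a point): one lug, 11 mm under the flange. Turned anticlockwise (seen from the handle end) the plug comes free at a hidden angle, different every time, 24 to 55 degrees from the start. It is free only within about 8 degrees either side and is caught again beyond: feel with light pulls (15 to 20 N). Free, it slides out with little more than its weight.
- stand_rim (a point): centre of the open top of the parking stand: a fixed grey tube on a dark round foot, 95 mm tall, inside diameter about 80 mm, outside about 102 mm, open from above, 89 mm deep. It stands on one side of the port, left or right; a closed tin of similar size stands on the other side. z is up. Parked, the plug's flange rests on this rim with the taper hanging down inside, the bar handle on top.
- cover (a joint): angle of the hinged window cover of the port, rad: 0 = closed flat on the port's face, about 2.4 to 2.75 at the start (folded back up-slope, standing up behind the port). Stiff hinge (0.3 N m) without spring: it stays where it is left. Pushing its back down towards the port closes it. It cannot close while the plug is in the port.
- cover_hinge (a point): midpoint of the cover's hinge line, 56 mm up-slope of the face centre and 4 mm out of the face; the hinge line runs along the port's y axis
- cover_edge (a point): middle of the cover's free edge, 106 mm from the hinge line. The cover is an aluminium frame with a glass pane, 104 mm wide, 8 mm thick, the edge point is at mid thickness. Its axes: x from the free edge towards the hinge, z out of the cover's outer side (the side that faces away from the port when closed)
- tin: bystander: closed cylindrical tin, 92 mm across and about 100 mm tall, flat closed top; origin under its centre
- lens: bystander: round lens on a post with a square 60 mm black foot, 120 mm tall; origin under its foot
- screen: bystander: upright 90 x 90 mm blue beam screen on a 90 x 40 mm foot; origin under its foot
- post: bystander: steel rod 13 mm thick, 100 mm long, lying on the table
- driver: bystander: black-handled screwdriver, 150 mm long, lying on the table
- tray: bystander: empty open black tray 100 x 140 x 30 mm; origin under its centre
- meter: bystander: grey meter box 120 x 80 x 40 mm; origin under its centre
Not all that is in view belongs to the job. What is shaped like the part that bears port_face but green is not meant.

How it is judged:
By the outcome, as a careful person would: the job done as asked, in the order asked, and still so for the second after the job is handed in, with the robot touching nothing.
It also fails if it takes over 72 s, if anything falls off the work surface, if the arm or the gripper's body presses on something with over 40 N, if the wrist force passes 120 N, or if a joint passes its speed limit or range.

## Robot

A 6-joint arm with a two-finger parallel gripper is mounted at the origin on the work surface. World frame = base frame: x ahead of the robot, y to its left, z up, the work surface at z = 0. Lengths are in m, angles in rad, forces in N, time in s.
With the tool pointing down it reaches from about 0.3 to 0.875 m from the base axis. Payload 6.4 kg.
Tool frame: the origin (TCP) lies on the centre line of the jaws, within the pads' length; the fingertips stand 25 mm ahead of it and the grasp point (between the pads) lies 6 mm ahead of it; z points along the fingers, y is the line along which they close (so a half turn about z gives the same grasp; the last joint's range is limited). The gripper opens to 85 mm and grips with 20 to 120 N. Pads are 22 mm wide; open, the fingers measure 114 mm over their backs; the gripper's body (76 mm by 85 mm) begins 54 mm behind the grasp point. The pads swing forward as they close: fully open they stand 13 mm farther back than shut.
Start: joints at [1.077, 0.181, 1.607, -0, 1.354, -0.206], TCP at [0.163, 0.551, 0.256] pointing down, gripper open.
Joint ranges: [-2.99, 2.99], [-0.89, 2.07], [0.3, 2.58], [-1.14, 4.28], [0, 2.63], [-3.12, 3.12]. Speed limits (rad/s): [2.57, 2.57, 3.01, 3.14, 3.14, 3.14].

## Interface

Orientations are given as a unit quaternion [w, x, y, z].
In Python, from bench import get_obs, camera, hand_in, spot_in gives the robot as it stands.
- The arm moves only by the shell command python3 -m jog 'ROWS'. ROWS is JSON, one flat list of numbers, 7 for each row, row after row: the shift along the tool's x, y, z in m, then the turn, a rotation vector about the tool's x, y, z in rad, then the closure, from 0 (fully open) to 1 (shut). A call has 1 to 20 rows; each row is the pose to reach, as a shift and turn from the pose commanded when the call began, along the tool's axes at that moment; what a row does not reach only later rows make up. A row lasts 1/8 s, in which the tool goes at most 62.5 mm and 10.7 degrees, less where a joint would pass 70% of its speed; a pose out of reach is approached as far as the arm can. A call with a gripper value outside its range is refused whole. The fingers move at their own pace and stop on an object; the grip force is fixed at half the most. Time passes only in rows, so rows that repeat a pose let the fingers close. It gives the time, the measured TCP pose, the force, the opening and the grip force at its end, in the units of the state.
- get_obs(): the state, without advancing time (a new reading comes with each control period).
- camera(name): name is "scene" or "top"; returns a dict with "frame" (400x640x3 uint8, red, green, blue), "mtx" (3x3 intrinsics, pixels), "extrinsics" (4x4, takes a point from camera to world coordinates). Camera axes: x right, y up, looking along -z (the intrinsics and any distortion apply to the point x, -y, -z); pixel columns grow to the right and rows downward; lengths in m; the calibration is good to about 2 mm. A picture is of the moment at which its call begins. There is no depth.
- hand_in(): hands the job in; it is judged then, once.
Trained networks look in a picture, given as the dict that the camera call returned (one of the last four; its "shot" number tells which), for a name from the list of things; names that differ only in an ending like _2 or _b are one class to them, and where a whole thing is asked for, a point or a joint stands for the part that bears it (a point fixed in the world has none). Each returns a list of dicts, best first, with "confidence" (0 to 1); they miss things now and then, are a little off and sometimes report something else, mostly with a low value. They report only what shows in the picture. A call takes as long as a camera call. They do not tell look-alikes from the thing itself.
- spot_in(picture, name): "xyz" ([x, y, z] in m, in world coordinates, good to about 4 mm: the middle of the surface that is visible of it).
The state is a dict: "time_s": time; "q": joint angles; "dq": joint speeds; "joint_efforts": joint torques, N m; "eef_pos": TCP position; "eef_rot": TCP orientation; "wrist_force": force on the tool from outside, world axes, zero at the start; "torque": the same for the moment, N m; "opening": opening from 0.0 (shut) to 1.0 (fully open); "grasp_force": force on a finger pad.
Only numpy, scipy, OpenCV 4.12 (cv2) and the standard library are available. Lean on these libraries where they do the work, as an engineer would, in place of code of your own. Each camera call takes 0.05 s, during which the arm holds its last target. There are 200 camera calls.

## Working session

There is one attempt and no reset: what is moved stays moved. The work goes in short steps, Python scripts to look and compute and a shell command to move; the robot and the scene stay as the last step left them, time stands still between calls to the robot, and variables do not carry over. Pictures are saved under pics/ and viewed, at most 10 in all, crops included, and the job is handed in when it is done.

```bash
mkdir -p pics
cat > h.py <<'E'
import numpy as np, cv2
from bench import get_obs, camera, hand_in, spot_in
from scipy.spatial.transform import Rotation as R
def rot(q): return R.from_quat([q[1],q[2],q[3],q[0]])
def save(p,n): cv2.imwrite('pics/'+n,p['frame'][:,:,::-1])
def ray(p,uv):
    K=p['mtx'];E=np.array(p['extrinsics'])
    d=np.linalg.inv(K)@np.array([uv[0],uv[1],1.]); d=E[:3,:3]@np.array([d[0],-d[1],-d[2]])
    return E[:3,3],d
def onz(p,uv,z):
    o,d=ray(p,uv); return o+d*(z-o[2])/d[2]
def proj(p,X):
    E=np.array(p['extrinsics']);c=E[:3,:3].T@(np.array(X)-E[:3,3]);c=np.array([c[0],-c[1],-c[2]])
    u=np.array(p['mtx'])@c;return u[:2]/u[2]
E
python3 - <<'E'
from h import *
ps={n:camera(n) for n in('scene','top')}
for n,p in ps.items():
    save(p,n+'0.png')
    for t in ['port_face','plug_handle','plug','stand_rim','cover','cover_edge','cover_hinge','tin','lens','screen','tray','meter','post','driver']:
        try: print(n,t,[(np.round(d['xyz'],3).tolist(),round(d['confidence'],2)) for d in spot_in(p,t)[:3]])
        except Exception as e: print(n,t,e)
o=get_obs();print(o['eef_pos'],o['eef_rot'],o['wrist_force'],o['opening'])
E
```

```text
scene port_face [([0.677, 0.054, 0.143], 0.97), ([0.271, -0.237, 0.136], 0.58), ([0.452, 0.066, 0.022], 0.51)]
scene plug_handle [([0.602, 0.035, 0.157], 0.68)]
scene plug [([0.602, 0.042, 0.156], 0.79)]
scene stand_rim [([0.529, -0.246, 0.064], 0.57)]
scene cover [([0.693, 0.052, 0.246], 0.61), ([0.238, -0.249, 0.168], 0.56)]
scene cover_edge [([0.696, 0.056, 0.25], 0.82), ([0.236, -0.254, 0.169], 0.4)]
scene cover_hinge [([0.698, 0.056, 0.247], 0.82), ([0.235, -0.251, 0.172], 0.55)]
scene tin [([0.523, 0.265, 0.088], 0.94), ([0.698, 0.051, 0.247], 0.46), ([0.526, -0.248, 0.062], 0.27)]
scene lens [([0.781, 0.105, 0.009], 0.71)]
scene screen [([0.79, -0.155, 0.038], 0.78), ([0.681, 0.056, 0.143], 0.23)]
scene tray [([0.601, 0.459, 0.006], 0.83)]
scene meter [([0.638, -0.405, 0.039], 0.68), ([0.602, 0.46, 0.004], 0.52)]
scene post [([0.443, -0.117, 0.007], 0.7)]
scene driver [([0.451, 0.067, 0.021], 0.62)]
top port_face [([0.662, 0.046, 0.196], 0.81), ([0.238, -0.252, 0.146], 0.67)]
top plug_handle [([0.6, 0.023, 0.157], 0.79)]
top plug []
top stand_rim [([0.511, -0.268, 0.021], 0.87)]
top cover [([0.681, 0.047, 0.229], 0.88), ([0.202, -0.265, 0.147], 0.76)]
top cover_edge [([0.678, 0.047, 0.228], 0.76), ([0.206, -0.268, 0.15], 0.75)]
top cover_hinge [([0.678, 0.047, 0.23], 0.7), ([0.601, 0.026, 0.154], 0.54)]
top tin [([0.489, 0.243, 0.1], 0.9)]
top lens [([0.778, 0.099, 0.034], 0.66), ([0.612, 0.459, 0.003], 0.27)]
top screen [([0.778, 0.102, 0.034], 0.74), ([0.781, -0.158, 0.034], 0.6)]
top tray [([0.611, 0.46, 0.007], 0.87)]
top meter [([0.619, -0.41, 0.041], 0.73)]
top post [([0.781, -0.161, 0.034], 0.51)]
top driver [([0.44, 0.061, 0.022], 0.66)]
[0.16320559 0.55138544 0.2563033 ] [1.97664682e-06 1.43387471e-01 9.89666627e-01 1.82268357e-05] [-0.15840927 -0.63103095 -0.07257252] 0.9965410745394091
```

```bash
ls
```

```text
h.py
pics
```

View pics/scene0.png

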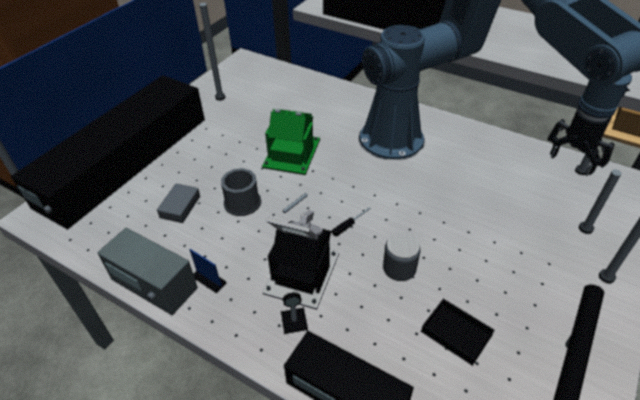

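View pics/top0.png

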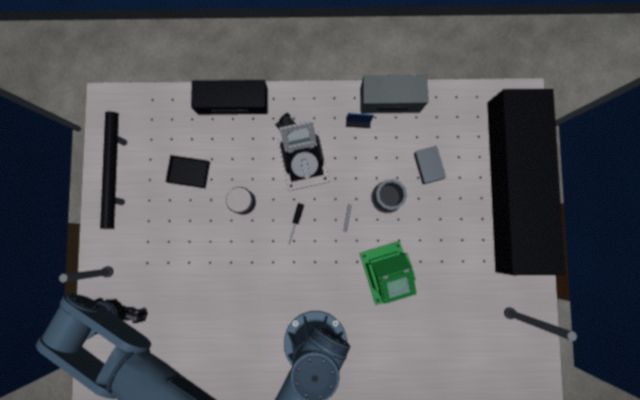

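The top picture shows the port with the silver flange near (305,163) and the folded cover near (298,135). The open stand is at (389,194) on the right, the tin at (240,200) and the green decoy at (390,270). I'll crop in closer for yaw and centre.

```bash
cat > ov.py <<'E'
from h import *
import sys
def frame(x,y,psi):
    a=np.deg2rad(35);c,s=np.cos(psi),np.sin(psi)
    z=np.array([-np.sin(a)*c,-np.sin(a)*s,np.cos(a)]);xx=np.array([np.cos(a)*c,np.cos(a)*s,np.sin(a)])
    return np.array([x,y,.14]),np.c_[xx,np.cross(z,xx),z]
def draw(p,img,off,k,x,y,psi,cov):
    o,M=frame(x,y,psi)
    def pl(P,col,cl=True):
        q=np.array([(proj(p,o+M@np.array(v))-off+.5)*k for v in P]).astype(int); cv2.polylines(img,[q],cl,col,1)
    t=np.linspace(0,2*np.pi,40)
    pl([(.044*np.cos(a),.044*np.sin(a),.008) for a in t],(0,0,255))
    pl([(sx*.057,sy*.057,0) for sx,sy in((1,1),(1,-1),(-1,-1),(-1,1))],(0,255,0))
    pl([(sx*.032,sy*.008,.045) for sx,sy in((1,1),(1,-1),(-1,-1),(-1,1))],(255,0,0))
    pl([(.056-r*np.cos(cov),w,.004+r*np.sin(cov)) for r,w in((0,.052),(0,-.052),(.106,-.052),(.106,.052))],(255,0,255))
if __name__=='__main__':
    x,y,psi,cov=map(float,sys.argv[1:5]);out=[]
    for n,(u,v) in(('top',(272,110)),('scene',(255,205))):
        p=camera(n);w=66;h=90;k=6
        im=p['frame'][v:v+h,u:u+w,::-1].copy();im=cv2.resize(im,None,fx=k,fy=k,interpolation=cv2.INTER_CUBIC)
        im=cv2.convertScaleAbs(im,alpha=1.4,beta=20)
        draw(p,im,np.array([u,v]),k,x,y,psi,cov);out.append(im)
    cv2.imwrite('pics/'+sys.argv[5],np.hstack(out))
    for n in('top','scene'): print(n,np.array(camera(n)['extrinsics'])[:3,3])
E
python3 ov.py 0.62 0.033 0.12 2.55 c1.png
```

```text
top [ 0.35139375 -0.01054256  1.5359526 ]
scene [1.2967243  0.50773882 1.09399734]
```

View pics/c1.png

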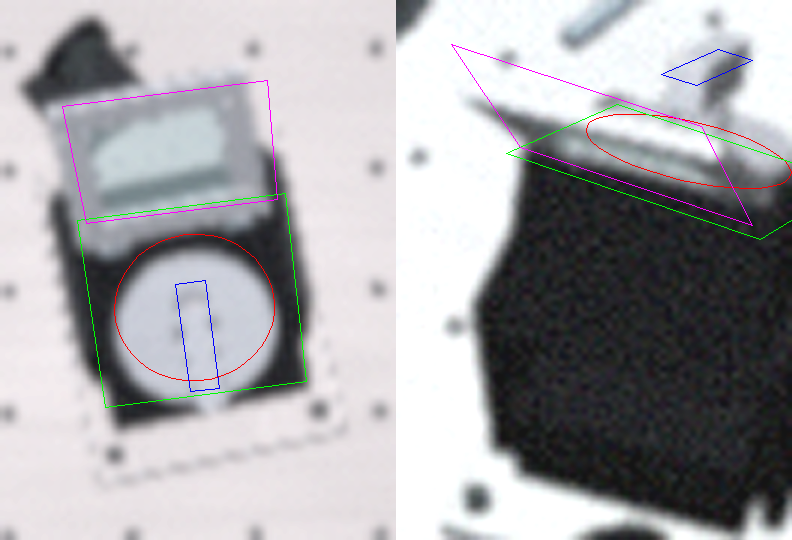

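Top crop: flange centre at about (197,327) in the crop, 19 px lower than drawn, and the yaw is nearer 0.21. I'll redraw with that.

```bash
sed -i "s/(255,205)/(265,200)/" ov.py; python3 ov.py 0.609 0.032 0.21 2.7 c2.png; python3 -c "
from h import *
p=camera('top');print(p.keys())"
```

```text
top [ 0.35139375 -0.01054256  1.5359526 ]
scene [1.2967243  0.50773882 1.09399734]
dict_keys(['frame', 'mtx', 'extrinsics', 'shot'])
```

View pics/c2.png

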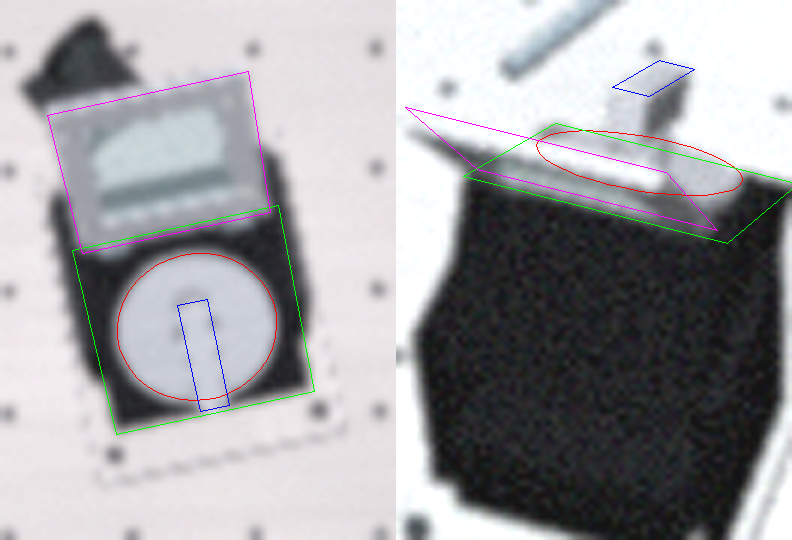

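The model now fits well: face (0.609, 0.032, 0.14), yaw about 0.2, cover about 2.72 rad. Next: a go-to calculator, and the stand measurement.

```bash
cat > go.py <<'E'
from ov import *
def target(pos,M):
    o=get_obs();r=rot(o['eef_rot'])
    d=r.inv().apply(np.array(pos)-o['eef_pos']);v=(r.inv()*R.from_matrix(M)).as_rotvec()
    return np.round(d,4).tolist(),np.round(v,4).tolist()
O,P=frame(.6085,.0315,.2)
def tool(P,ang=0): # tool z=-P z, tool x = P x turned by ang anticlockwise about P z
    x=P@np.array([np.cos(ang),np.sin(ang),0]);z=-P[:,2];return np.c_[x,np.cross(z,x),z]
E
python3 - <<'E'
from go import *
for h in (.13,.039): print(h,O+P@[0,0,h],*target(O+P@[0,0,h],tool(P)))
p=camera('top');im=cv2.cvtColor(p['frame'],cv2.COLOR_RGB2GRAY)
t=np.linspace(0,2*np.pi,60)
k=7;u,v=360,165;c=cv2.resize(p['frame'][v:v+60,u:u+60,::-1],None,fx=k,fy=k,interpolation=cv2.INTER_CUBIC)
C=onz(p,(389,194),.095);print(C)
for r in(.04,.051):
    q=np.array([(proj(p,C+[r*np.cos(a),r*np.sin(a),0])-[u,v]+.5)*k for a in t]).astype(int);cv2.polylines(c,[q],True,(0,0,255),1)
cv2.imwrite('pics/s1.png',c)
E
```

```text
0.13 [0.5354214  0.01668623 0.24648977] [-0.5087, -0.407, 0.0098] [-0.8027, 0.1998, 2.5458]
0.039 [0.58657642 0.02705587 0.17194693] [-0.5548, -0.3826, 0.0844] [-0.8027, 0.1998, 2.5458]
[ 0.5092421 -0.2533119  0.095    ]
```

View pics/s1.png

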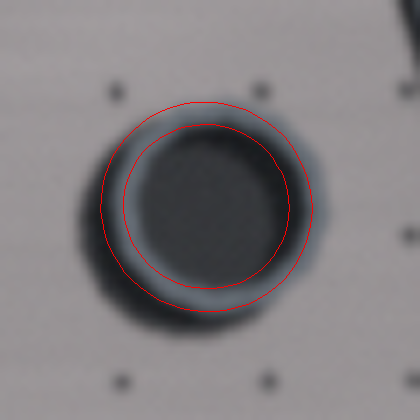

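The stand rim is centred at about (216,206) in the crop, so the stand is at roughly (0.509, -0.2575). Moving to the pregrasp now.

```bash
python3 -m jog '[-0.509,-0.407,0.010,-0.803,0.2,2.546,0,-0.509,-0.407,0.010,-0.803,0.2,2.546,0,-0.509,-0.407,0.010,-0.803,0.2,2.546,0,-0.509,-0.407,0.010,-0.803,0.2,2.546,0,-0.509,-0.407,0.010,-0.803,0.2,2.546,0,-0.509,-0.407,0.010,-0.803,0.2,2.546,0,-0.509,-0.407,0.010,-0.803,0.2,2.546,0,-0.509,-0.407,0.010,-0.803,0.2,2.546,0,-0.509,-0.407,0.010,-0.803,0.2,2.546,0,-0.509,-0.407,0.010,-0.803,0.2,2.546,0,-0.509,-0.407,0.010,-0.803,0.2,2.546,0,-0.509,-0.407,0.010,-0.803,0.2,2.546,0,-0.509,-0.407,0.010,-0.803,0.2,2.546,0,-0.509,-0.407,0.010,-0.803,0.2,2.546,0,-0.509,-0.407,0.010,-0.803,0.2,2.546,0,-0.509,-0.407,0.010,-0.803,0.2,2.546,0,-0.509,-0.407,0.010,-0.803,0.2,2.546,0]'
python3 - <<'E'
from go import *
print(get_obs()['q'],get_obs()['wrist_force'])
print(*target(O+P@[0,0,.039],tool(P)))
p=camera('scene');print([(np.round(d['xyz'],3),d['confidence']) for d in spot_in(p,'plug_handle')[:2]])
c=cv2.resize(p['frame'][150:270,220:380,::-1],None,fx=5,fy=5,interpolation=cv2.INTER_CUBIC)
cv2.imwrite('pics/a1.png',c)
E
```

```text
time_s: 4.12
eef_pos: [0.5359, 0.0166, 0.2465]
eef_rot: [-0.03, 0.949, 0.096, 0.299]
wrist_force: [0.8, -0.3, 0.3]
opening: 0.999
grasp_force: 0.0
[-0.36897541 -0.2421374   2.15177072  0.46818729  0.75528931  0.73466445] [ 0.76746874 -0.29066537  0.26974012]
[-0.0003, -0.0002, 0.0908] [-0.0002, -0.0003, 0.0009]
[(array([0.599, 0.04 , 0.156]), 0.65)]
```

View pics/a1.png

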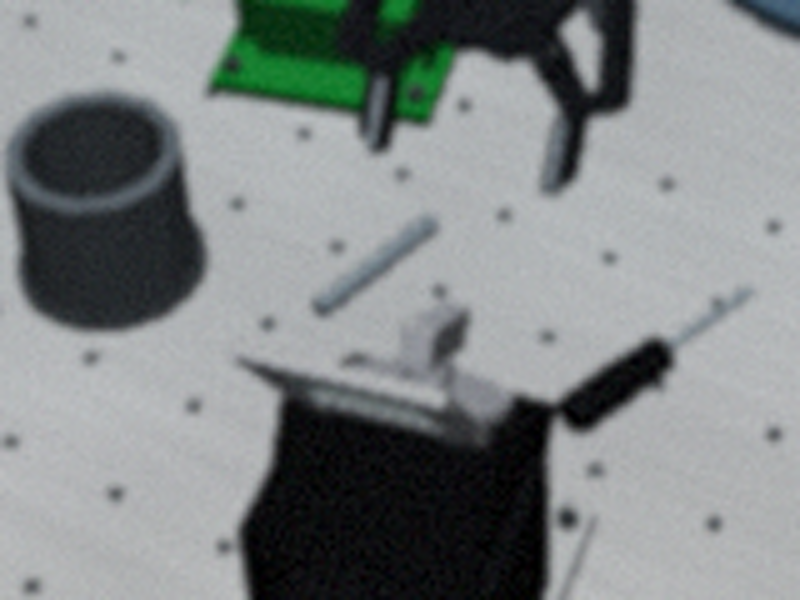

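The fingers straddle the bar, with the jaws at about (375,130) and (560,180) and the bar at (435,330). Going down and closing.

```bash
python3 -m jog '[0,0,0.04,0,0,0,0,0,0,0.07,0,0,0,0,0,0,0.089,0,0,0,0,0,0,0.089,0,0,0,0.3,0,0,0.089,0,0,0,0.5,0,0,0.089,0,0,0,0.6]'; python3 -m jog '[0,0,0,0,0,0,0.7,0,0,0,0,0,0,0.8,0,0,0,0,0,0,0.9,0,0,0,0,0,0,1,0,0,0,0,0,0,1,0,0,0,0,0,0,1]'; python3 -c "
from go import *
o=get_obs();print(P.T@o['wrist_force'],P.T@o['torque'],P.T@(o['eef_pos']-O))"
```

```text
time_s: 4.97
eef_pos: [0.586, 0.0265, 0.1745]
eef_rot: [-0.03, 0.949, 0.095, 0.3]
wrist_force: [0.7, -0.1, 0.8]
opening: 0.401
grasp_force: 0.0
time_s: 5.72
eef_pos: [0.5858, 0.0268, 0.1745]
eef_rot: [-0.03, 0.949, 0.095, 0.3]
wrist_force: [-9.9, -0.7, 9.1]
opening: 0.236
grasp_force: 58.2
[-2.80383677  1.30166413 13.10568469] [ 0.27136247  0.70402266 -0.05823672] [ 0.00082559 -0.00011078  0.04159402]
```

The opening of 0.236 is more than the bar's 16 mm, and there is axial force, so the fingertips probably ride on the wider neck. I'll open, back off 7 mm and regrip on the bar only.

```bash
python3 -m jog '[0,0,0,0,0,0,0.55,0,0,0,0,0,0,0.55,0,0,-0.007,0,0,0,0.55,0,0,-0.007,0,0,0,0.7,0,0,-0.007,0,0,0,0.85,0,0,-0.007,0,0,0,1,0,0,-0.007,0,0,0,1,0,0,-0.007,0,0,0,1]'; python3 -c "
from go import *
o=get_obs();print(P.T@o['wrist_force'],P.T@o['torque'],P.T@(o['eef_pos']-O))"
```

```text
time_s: 6.72
eef_pos: [0.5819, 0.0259, 0.1796]
eef_rot: [-0.03, 0.949, 0.095, 0.299]
wrist_force: [-7.0, -1.6, 6.7]
opening: 0.171
grasp_force: 58.6
[-2.06700923 -0.17137154  9.62320612] [0.09782894 0.59571609 0.07952078] [ 0.00042735 -0.00017322  0.04807294]
```

Clean grip on the bar. Twisting 24° anticlockwise, then a light pull.

```bash
cat > st.py <<'E'
from go import *
o=get_obs();T=rot(o['eef_rot']).as_matrix();a=P.T@T[:,0]
print('F',(P.T@o['wrist_force']).round(1),'M',(P.T@o['torque']).round(2),'pos',(P.T@(o['eef_pos']-O)).round(4),'ang',np.rad2deg(np.arctan2(a[1],a[0])).round(1),'tilt',(P.T@T[:,2]).round(3),'open',round(o['opening'],3),'t',o['time_s'],'q6',o['q'][5].round(2))
E
python3 -m jog '[0,0,0,0,0,-0.14,1,0,0,0,0,0,-0.28,1,0,0,0,0,0,-0.42,1,0,0,0,0,0,-0.42,1]';python3 st.py; python3 -m jog '[0,0,-0.0015,0,0,0,1,0,0,-0.003,0,0,0,1,0,0,-0.003,0,0,0,1]';python3 st.py
```

```text
time_s: 7.22
eef_pos: [0.5817, 0.0264, 0.1796]
eef_rot: [0.033, 0.908, 0.292, 0.299]
wrist_force: [-7.8, 1.0, 7.6]
opening: 0.177
grasp_force: 58.7
F [-1.8  2.5 10.5] M [0.48 0.49 0.11] pos [0.0004 0.0003 0.0481] ang 24.1 tilt [ 0.     0.001 -1.   ] open 0.177 t 7.225 q6 0.25
time_s: 7.6
eef_pos: [0.5802, 0.0259, 0.1811]
eef_rot: [0.033, 0.908, 0.29, 0.299]
wrist_force: [7.1, 1.7, -6.0]
opening: 0.169
grasp_force: 60.4
F [ 2.6  0.2 -9.1] M [ 0.28 -0.24 -0.13] pos [-0.0001  0.0002  0.0502] ang 24.0 tilt [-0.     0.001 -1.   ] open 0.169 t 7.6 q6 0.26
```

```bash
python3 -m jog '[0,0,-0.001,0,0,0,1,0,0,-0.001,0,0,0,1]'|sed -n 4p;python3 st.py
```

```text
wrist_force: [21.1, 2.6, -18.3]
F [  6.9  -1.7 -27.1] M [ 0.23 -1.05 -0.11] pos [-0.0003  0.0001  0.0504] ang 23.9 tilt [-0.  0. -1.] open 0.168 t 7.85 q6 0.26
```

Caught at 24°. Easing in, twisting 7°, then pulling to slightly less.

```bash
python3 -m jog '[0,0,0.0025,0,0,0,1,0,0,0.0025,0,0,-0.12,1,0,0,0.0025,0,0,-0.12,1,0,0,0.0005,0,0,-0.12,1,0,0,0.0005,0,0,-0.12,1]' | sed -n 4p;python3 st.py
```

```text
wrist_force: [11.2, 2.3, -10.2]
F [  3.5   0.  -15. ] M [ 0.26 -0.47 -0.09] pos [-0.0002 -0.      0.0506] ang 30.8 tilt [-0.  0. -1.] open 0.173 t 8.475 q6 0.14
```

```bash
python3 -m jog '[0,0,0.002,0,0,0,1,0,0,0.002,0,0,-0.12,1,0,0,0.002,0,0,-0.12,1,0,0,0,0,0,-0.12,1,0,0,0,0,0,-0.12,1]' | sed -n 4p;python3 st.py
```

```text
wrist_force: [5.7, 2.6, -5.8]
F [ 1.7  1.4 -8.3] M [ 0.4  -0.27 -0.12] pos [-0.0002 -0.      0.0508] ang 37.6 tilt [-0.  0. -1.] open 0.169 t 9.1 q6 0.02
```

```bash
python3 -m jog '[0,0,-0.001,0,0,0,1,0,0,-0.001,0,0,0,1]' | sed -n 4p;python3 st.py
```

```text
wrist_force: [12.9, 4.1, -11.7]
F [  4.4   1.5 -17.3] M [ 0.31 -0.64 -0.07] pos [-0.0003 -0.0002  0.0515] ang 37.6 tilt [-0. -0. -1.] open 0.173 t 9.35 q6 0.02
```

```bash
python3 -m jog '[0,0,0.0025,0,0,0,1,0,0,0.0025,0,0,-0.12,1,0,0,0.0025,0,0,-0.12,1,0,0,0,0,0,-0.12,1,0,0,0,0,0,-0.12,1]' | sed -n 4p;python3 st.py
```

```text
wrist_force: [0.7, 0.8, -1.9]
F [-0.4  0.6 -2.1] M [ 0.17  0.13 -0.08] pos [-0.0002 -0.0002  0.0521] ang 44.5 tilt [-0. -0. -1.] open 0.173 t 9.975 q6 -0.1
```

Only −2 N now, so it is probably free. Pulling a bit more.

```bash
python3 -m jog '[0,0,-0.0015,0,0,0,1,0,0,-0.003,0,0,0,1,0,0,-0.003,0,0,0,1]' | sed -n 4p;python3 st.py
```

```text
wrist_force: [1.2, -0.7, -4.2]
F [-1.5 -0.9 -4.1] M [-0.24  0.59 -0.01] pos [-0.0002 -0.0002  0.0552] ang 44.7 tilt [-0. -0. -1.] open 0.171 t 10.35 q6 -0.1
```

```bash
python3 -m jog '[0,0,-0.003,0,0,-0.04,1,0,0,-0.008,0,0,-0.04,1,0,0,-0.016,0,0,-0.04,1,0,0,-0.024,0,0,-0.04,1]' | sed -n 4p;python3 st.py
```

```text
wrist_force: [-0.9, -0.4, -4.6]
F [-3.4 -0.2 -3.2] M [-0.02  0.75 -0.  ] pos [0.     0.     0.0798] ang 47.0 tilt [ 0.  0. -1.] open 0.168 t 10.85 q6 -0.12
```

```bash
python3 -m jog '[0,0,-0.02,0,0,0,1,0,0,-0.045,0,0,0,1,0,0,-0.075,0,0,0,1,0,0,-0.075,0,0,0,1]' | sed -n 4p;python3 st.py
python3 - <<'E'
from go import *
o=get_obs();T=rot(o['eef_rot'])
ax=np.cross(T.as_matrix()[:,2],[0,0,-1]);ax*=np.arcsin(np.linalg.norm(ax))/np.linalg.norm(ax)
M=(R.from_rotvec(ax)*T).as_matrix()
print(M.round(3))
print(o['eef_pos'],*target([.509,-.2575,.275],M))
print(*target([.509,-.2575,.3],M))
E
```

```text
wrist_force: [-0.2, 0.1, -3.8]
F [-2.3  0.2 -3. ] M [-0.02  0.79 -0.04] pos [ 0.002  -0.0008  0.1563] ang 47.0 tilt [ 0.005 -0.003 -1.   ] open 0.167 t 11.35 q6 -0.07
[[ 0.523  0.852  0.   ]
 [ 0.852 -0.523 -0.   ]
 [-0.     0.    -1.   ]]
[0.52241636 0.01320927 0.26915747] [-0.2272, 0.1416, -0.0426] [0.4522, -0.4176, -0.0]
[-0.2174, 0.1522, -0.063] [0.4522, -0.4176, -0.0]
```

```bash
python3 -m jog '[0,0,-0.04,0,0,0,1,-0.217,0.152,-0.063,0.452,-0.418,0,1,-0.217,0.152,-0.063,0.452,-0.418,0,1,-0.217,0.152,-0.063,0.452,-0.418,0,1,-0.217,0.152,-0.063,0.452,-0.418,0,1,-0.217,0.152,-0.063,0.452,-0.418,0,1,-0.217,0.152,-0.063,0.452,-0.418,0,1,-0.217,0.152,-0.063,0.452,-0.418,0,1,-0.217,0.152,-0.063,0.452,-0.418,0,1,-0.217,0.152,-0.063,0.452,-0.418,0,1]'
python3 - <<'E'
from go import *
o=get_obs();T=rot(o['eef_rot']).as_matrix();print(T.round(3),o['q'].round(2))
C=np.array([.509,-.2575,.095]);ims=[]
t=np.linspace(0,2*np.pi,60);e=np.array(o['eef_pos'])
for n in('top','scene'):
    p=camera(n);c0=proj(p,C+[0,0,.08]);u,v=(c0-[40,45]).astype(int);k=5
    for nm in ('plug','plug_end','plug_lug','stand_rim'): print(n,nm,[(np.round(d['xyz'],3).tolist(),round(d['confidence'],2)) for d in spot_in(p,nm)[:2]])
    c=cv2.convertScaleAbs(cv2.resize(p['frame'][v:v+100,u:u+80,::-1],None,fx=k,fy=k,interpolation=cv2.INTER_CUBIC),alpha=1.5,beta=10)
    for ctr,r,col in((C,.04,(0,0,255)),(C,.051,(0,0,255)),(e-[0,0,.048],.044,(0,255,0)),(e-[0,0,.12],.012,(255,0,0))):
        q=np.array([(proj(p,ctr+[r*np.cos(a),r*np.sin(a),0])-[u,v]+.5)*k for a in t]).astype(int);cv2.polylines(c,[q],True,col,1)
    ims.append(c)
cv2.imwrite('pics/p1.png',np.hstack(ims))
E
```

```text
time_s: 12.6
eef_pos: [0.5091, -0.2555, 0.2972]
eef_rot: [-0.002, 0.872, 0.489, -0.001]
wrist_force: [-0.2, 0.2, -4.8]
opening: 0.171
grasp_force: 63.8
[[ 0.522  0.853 -0.004]
 [ 0.853 -0.522  0.001]
 [-0.001 -0.004 -1.   ]] [-0.67  0.14  1.57 -0.    1.44 -0.12]
top plug [([0.483, -0.24, 0.257], 0.43)]
top plug_end []
top plug_lug [([0.487, -0.237, 0.254], 0.63)]
top stand_rim [([0.483, -0.256, 0.008], 0.73), ([0.487, -0.237, 0.253], 0.36)]
scene plug [([0.523, -0.242, 0.256], 0.96), ([0.526, -0.25, 0.061], 0.56)]
scene plug_end [([0.518, -0.242, 0.251], 0.59)]
scene plug_lug [([0.783, 0.105, 0.006], 0.17)]
scene stand_rim [([0.529, -0.248, 0.061], 0.62)]
```

View pics/p1.png

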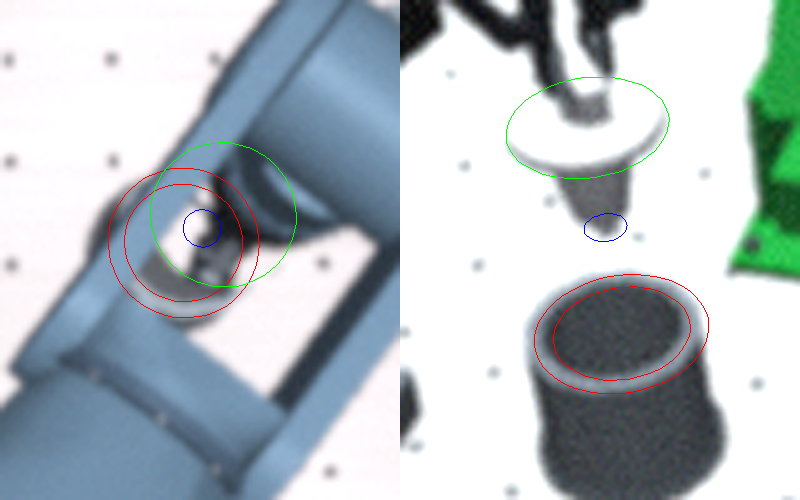

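The scene picture shows the held plug matching its model (flange at (588,125), tongue at (605,225)) and the rim at (617,334), about 2 mm off the estimate. Lowering.

```bash
python3 -m jog '[0,0.0015,0,0,0,0,1,0,0.0015,0.04,0,0,0,1,0,0.0015,0.08,0,0,0,1,0,0.0015,0.11,0,0,0,1,0,0.0015,0.13,0,0,0,1,0,0.0015,0.145,0,0,0,1,0,0.0015,0.149,0,0,0,1,0,0.0015,0.149,0,0,0,1]'
```

```text
time_s: 14.1
eef_pos: [0.5098, -0.2572, 0.1482]
eef_rot: [-0.002, 0.873, 0.488, -0.002]
wrist_force: [0.0, 0.2, -3.7]
opening: 0.169
grasp_force: 63.8
```

```bash
python3 -m jog '[0,0,0.002,0,0,0,1,0,0,0.003,0,0,0,1,0,0,0.003,0,0,0,1]' | sed -n '2p;4p'; python3 -m jog '[0,0,0.001,0,0,0,1,0,0,0.002,0,0,0,1,0,0,0.002,0,0,0,1]'| sed -n '2p;4p'
```

```text
eef_pos: [0.5096, -0.257, 0.145]
wrist_force: [-1.0, -1.8, -4.1]
eef_pos: [0.5096, -0.2572, 0.144]
wrist_force: [-4.6, 1.7, 5.6]
```

Contact at z=0.144, as expected for the flange on the rim. Release and lift.

```bash
python3 -m jog '[0,0,0,0,0,0,0.8,0,0,0,0,0,0,0.6,0,0,0,0,0,0,0.4,0,0,0,0,0,0,0.4,0,0,-0.01,0,0,0,0.4,0,0,-0.04,0,0,0,0.4,0,0,-0.1,0,0,0,0.4,0,0,-0.15,0,0,0,0.6,0,0,-0.15,0,0,0,0.9]'
python3 - <<'E'
from go import *
C=np.array([.510,-.2585,.095]);t=np.linspace(0,2*np.pi,60);k=5
p=camera('scene');c0=proj(p,C);u,v=(c0-[40,50]).astype(int)
print([(np.round(d['xyz'],3).tolist(),round(d['confidence'],2)) for d in spot_in(p,'plug')[:2]])
c=cv2.resize(p['frame'][v:v+90,u:u+150,::-1],None,fx=k,fy=k,interpolation=cv2.INTER_CUBIC);c=cv2.convertScaleAbs(c,alpha=1.0)
for z,r in((0,.044),(.008,.044)):
    q=np.array([(proj(p,C+[r*np.cos(a),r*np.sin(a),z])-[u,v]+.5)*k for a in t]).astype(int);cv2.polylines(c,[q],True,(0,0,255),1)
cv2.imwrite('pics/p2.png',c)
E
```

```text
time_s: 15.98
eef_pos: [0.5124, -0.2588, 0.2991]
eef_rot: [0.003, 0.873, 0.488, 0.0]
wrist_force: [-0.3, 0.6, -0.5]
opening: 0.199
grasp_force: 0.0
[([0.517, -0.245, 0.103], 0.97)]
```

View pics/p2.png

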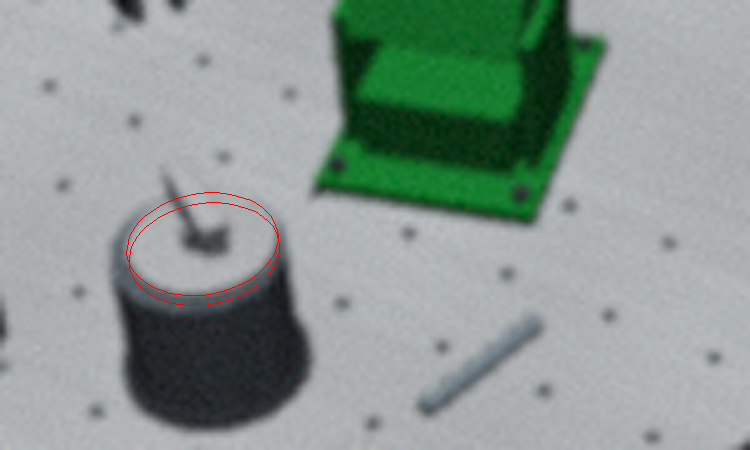

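The plug sits flat in the stand, flange ellipse at about (205,245). Next is the cover: reach over it with closed vertical fingers, then hook the free edge forward.

```bash
cat >> go.py <<'E'
H=O+P@[.056,0,.004];hd=np.array([np.cos(.2),np.sin(.2),0])
V=np.c_[hd,np.cross([0,0,-1],hd),[0,0,-1]]
def sv(s,z): return H+s*hd+np.array([0,0,z])
E
python3 - <<'E'
from go import *
print(H,sv(.095,0))
a=get_obs()['eef_pos'].copy();a[2]=.37
for q in (a,sv(.095,.195),sv(.095,.086)): print(np.round(q,3),*target(q,V))
E
```

```text
[0.65120955 0.04015765 0.17539689] [0.74431587 0.05903124 0.17539689]
[ 0.51  -0.257  0.37 ] [-0.0001, -0.0003, -0.0764] [-0.0029, 0.0027, 0.8206]
[0.744 0.059 0.37 ] [0.3919, 0.0338, -0.0775] [-0.0029, 0.0027, 0.8206]
[0.744 0.059 0.261] [0.392, 0.0342, 0.0315] [-0.0029, 0.0027, 0.8206]
```

```bash
python3 -m jog '[0,0,-0.04,0,0,0,1,0,0,-0.076,0,0,0,1,0.392,0.034,-0.077,0,0,0.82,1,0.392,0.034,-0.077,0,0,0.82,1,0.392,0.034,-0.077,0,0,0.82,1,0.392,0.034,-0.077,0,0,0.82,1,0.392,0.034,-0.077,0,0,0.82,1,0.392,0.034,-0.077,0,0,0.82,1,0.392,0.034,-0.077,0,0,0.82,1,0.392,0.034,-0.077,0,0,0.82,1,0.392,0.034,-0.077,0,0,0.82,1,0.392,0.034,-0.077,0,0,0.82,1]'
python3 - <<'E'
from go import *
print(get_obs()['q'].round(2))
for q in (sv(.095,.086),sv(-.039,.086)): print(np.round(q,3),*target(q,V))
E
```

```text
time_s: 17.58
eef_pos: [0.7441, 0.0575, 0.3689]
eef_rot: [-0.001, 0.995, 0.099, -0.003]
wrist_force: [-0.2, -0.7, -0.4]
opening: 0.002
grasp_force: 0.0
[-0.08  0.52  0.94  0.    1.68  1.29]
[0.744 0.059 0.261] [0.0011, -0.0011, 0.1075] [-0.0027, 0.0053, -0.0011]
[0.613 0.032 0.261] [-0.1329, -0.001, 0.1082] [-0.0027, 0.0053, -0.0011]
```

```bash
python3 -m jog '[0,0,0.05,0,0,0,1,0,0,0.09,0,0,0,1,0,0,0.108,0,0,0,1,0,0,0.108,0,0,0,1]'| sed -n '2p;4p'; python3 -m jog '[-0.015,0,0,0,0,0,1,-0.03,0,0,0,0,0,1,-0.045,0,0,0,0,0,1,-0.06,0,0,0,0,0,1]' | sed -n '2p;4p'
```

```text
eef_pos: [0.7434, 0.0584, 0.2602]
wrist_force: [-0.4, -0.1, -0.1]
eef_pos: [0.6878, 0.0468, 0.2668]
wrist_force: [4.6, 0.5, 2.9]
```

```bash
python3 -m jog '[-0.015,0,0,0,0,0,1,-0.03,0,0,0,0,0,1,-0.045,0,0,0,0,0,1,-0.06,0,0,0,0,0,1,-0.074,0,0,0,0,0,1,-0.074,0,0,0,0,0,1]' | sed -n '2p;4p'
python3 - <<'E'
from go import *
o=get_obs();print(o['q'].round(2))
d=o['eef_pos']-H;print('s,z',(d@hd).round(4),d[2].round(4))
E
```

```text
eef_pos: [0.6138, 0.032, 0.2652]
wrist_force: [0.4, 0.3, 2.0]
[-0.14  0.26  1.49  0.    1.39  1.23]
s,z -0.0382 0.0898
```

```bash
cat >> go.py <<'E'
def pt(x,z): return O+P@[x,0,z+.025]
def arc(deg,r):
    t=np.deg2rad(deg);return (.056-r*np.cos(t)+.004*np.sin(t)+.011*min(1,deg/25), .004+r*np.sin(t)+.004*np.cos(t))
E
python3 - <<'E'
from go import *
for q in (get_obs()['eef_pos']+.015*hd+[0,0,.1],pt(.09,.16),pt(.09,.086)): print(np.round(q,3),*target(q,tool(P)))
b=pt(.09,.086)
for d,r in((80,.085),(68,.085),(56,.085),(44,.087),(32,.089),(22,.09),(14,.092),(7,.094),(2,.096),(0,.096)):
    print(d,np.round(tool(P).T@(pt(*arc(d,r))-b),3))
E
```

```text
[0.629 0.035 0.365] [0.0151, -0.0001, -0.1] [-0.0009, 0.6102, -0.0002]
[0.577 0.025 0.343] [-0.0377, -0.0006, -0.078] [-0.0009, 0.6102, -0.0002]
[0.618 0.033 0.283] [0.0047, -0.0005, -0.0173] [-0.0009, 0.6102, -0.0002]
80 [-0.034 -0.    -0.002]
68 [-0.051 -0.     0.002]
56 [-0.067 -0.     0.009]
44 [-0.083  0.     0.019]
32 [-0.096  0.     0.031]
22 [-0.106  0.     0.045]
14 [-0.116 -0.     0.056]
7 [-0.124 -0.     0.067]
2 [-0.129  0.     0.075]
0 [-0.13  -0.     0.078]
```

```bash
python3 -m jog '[0.015,0,-0.01,0,0,0,1,0.015,0,-0.06,0,0,0,1,0.015,0,-0.1,0,0,0,1,-0.037,0,-0.078,0,0.61,0,1,-0.037,0,-0.078,0,0.61,0,1,-0.037,0,-0.078,0,0.61,0,1,-0.037,0,-0.078,0,0.61,0,1,-0.037,0,-0.078,0,0.61,0,1,0.005,0,-0.017,0,0.61,0,1,0.005,0,-0.017,0,0.61,0,1,0.005,0,-0.017,0,0.61,0,1]'; python3 st.py
python3 - <<'E'
from go import *
p=camera('scene')
for n in('cover_edge','cover'): print([(np.round(P.T@(d['xyz']-O),3).tolist(),round(d['confidence'],2)) for d in spot_in(p,n)[:1]])
c=cv2.resize(p['frame'][190:290,240:360,::-1],None,fx=6,fy=6,interpolation=cv2.INTER_CUBIC);cv2.imwrite('pics/v1.png',c)
E
```

```text
time_s: 20.7
eef_pos: [0.6183, 0.0337, 0.2786]
eef_rot: [-0.032, 0.95, 0.096, 0.296]
wrist_force: [0.9, 0.1, -0.0]
opening: 0.004
grasp_force: 0.0
F [ 0.7 -0.  -0.5] M [0.   0.19 0.04] pos [0.0878 0.0002 0.1078] ang -0.0 tilt [-0.007  0.004 -1.   ] open 0.004 t 20.7 q6 0.9
[]
[([0.054, 0.005, 0.05], 0.75)]
```

View pics/v1.png

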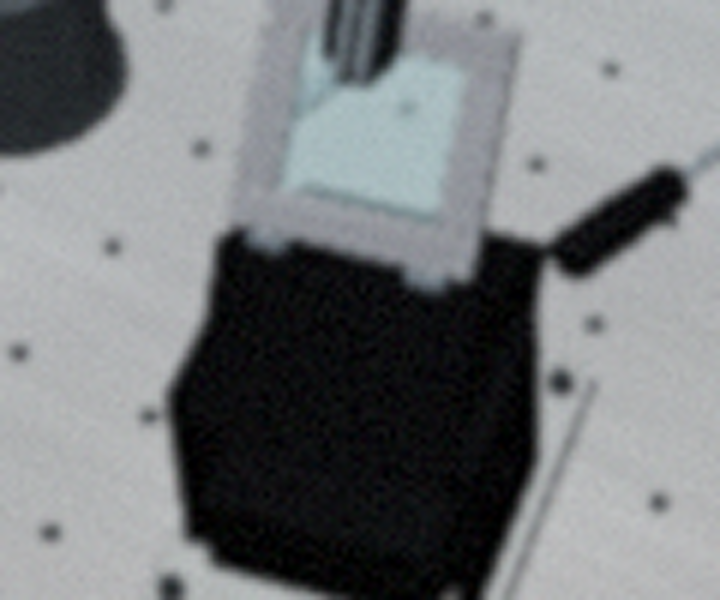

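The cover stands upright at about 90° with the fingers behind it at (360,60), over the pane. I'll push higher, at r≈0.096 on the frame, following the arc.

Run:
```python
from go import *
b=pt(.09,.086)
for d in (80,68,56,44,32,22,14,7,3,0):
    print(d,np.round(tool(P).T@(pt(*arc(d,.096))-b),3))
```

```text
80 [-0.036 -0.    -0.013]
68 [-0.055  0.    -0.009]
56 [-0.073  0.     0.   ]
44 [-0.089 -0.     0.012]
32 [-0.102 -0.     0.028]
22 [-0.112 -0.     0.042]
14 [-0.12  -0.     0.055]
7 [-0.126 -0.     0.066]
3 [-0.128  0.     0.073]
0 [-0.13  -0.     0.078]
```

```bash
python3 -m jog '[0,0,-0.013,0,0,0,1,-0.018,0,-0.013,0,0,0,1,-0.036,0,-0.013,0,0,0,1,-0.055,0,-0.009,0,0,0,1,-0.073,0,0,0,0,0,1,-0.081,0,0.006,0,0,0,1,-0.089,0,0.012,0,0,0,1,-0.089,0,0.012,0,0,0,1]' | sed -n 4p; python3 st.py
```

```text
wrist_force: [0.8, -0.2, -0.1]
F [ 0.6 -0.4 -0.6] M [-0.02  0.29 -0.05] pos [-0.0021  0.0002  0.0966] ang -0.1 tilt [-0.006  0.003 -1.   ] open -0.002 t 21.85 q6 0.72
```

```bash
python3 -m jog '[-0.007,0,0.008,0,0,0,1,-0.013,0,0.016,0,0,0,1,-0.018,0,0.023,0,0,0,1,-0.023,0,0.03,0,0,0,1,-0.031,0,0.042,0,0,0,1,-0.035,0,0.05,0,0,0,1]' | sed -n 4p; python3 st.py;  python3 -m jog '[0,0,0.003,0,0,0,1,0,0,0.006,0,0,0,1,0,0,0.006,0,0,0,1]' | sed -n 4p; python3 st.py
```

```text
wrist_force: [0.7, 1.1, 2.8]
F [2.3 0.9 1.8] M [-0.02 -0.06 -0.03] pos [-0.0384  0.0007  0.046 ] ang -0.1 tilt [-0.007  0.003 -1.   ] open 0.003 t 22.6 q6 0.57
wrist_force: [-0.1, 0.5, -0.3]
F [-0.1  0.5 -0.2] M [-0.02  0.3   0.02] pos [-0.0374  0.0006  0.0407] ang -0.1 tilt [-0.006  0.003 -1.   ] open 0.0 t 22.975 q6 0.56
```

```bash
for i in 1 2 3; do python3 -m jog '[0,0,0.0015,0,0,0,1,0,0,0.003,0,0,0,1,0,0,0.003,0,0,0,1]' >/dev/null; python3 st.py; done
```

```text
F [-0.1  0.3  0.7] M [0.02 0.35 0.03] pos [-0.0371  0.0004  0.0379] ang -0.1 tilt [-0.005  0.003 -1.   ] open -0.004 t 23.35 q6 0.56
F [ 0.2 -0.1  0.5] M [0.01 0.24 0.01] pos [-0.0371  0.0004  0.0348] ang -0.1 tilt [-0.005  0.003 -1.   ] open 0.001 t 23.725 q6 0.55
F [-3.1  0.5  9.9] M [-0.04  0.7  -0.  ] pos [-0.0371  0.0004  0.0321] ang -0.0 tilt [-0.005  0.003 -1.   ] open 0.0 t 24.1 q6 0.55
```

```bash
for i in 1 2 ; do python3 -m jog '[0,0,0.0015,0,0,0,1,0,0,0.0015,0,0,0,1]' >/dev/null; python3 st.py; done
```

```text
F [-9.  -0.5 39.9] M [0.09 2.01 0.  ] pos [-0.037   0.0004  0.0315] ang 0.0 tilt [-0.005  0.003 -1.   ] open -0.001 t 24.35 q6 0.55
F [-16.1   1.3  69.2] M [ 0.13  3.06 -0.  ] pos [-0.037   0.0004  0.031 ] ang 0.1 tilt [-0.005  0.003 -1.   ] open -0.003 t 24.6 q6 0.54
```

It resists stiffly at 69 N, so the cover is on the face. Backing off and looking.

```bash
python3 -m jog '[0,0,0,0,0,0,1,0,0,-0.005,0,0,0,1,0,0,-0.04,0,0,0,1,0,0,-0.09,0,0,0,1,0,0,-0.13,0,0,0,1,0,0,-0.17,0,0,0,1,0,0,-0.17,0,0,0,1]' | sed -n '2p;4p'
python3 - <<'E'
from ov import *
from go import O
out=[]
for n,(u,v) in(('top',(272,110)),('scene',(265,190))):
    p=camera(n);w=66;h=90;k=6
    for nm in('cover','cover_edge','cover_hinge','plug'): print(n,nm,[(np.round(d['xyz'],3).tolist(),round(d['confidence'],2)) for d in spot_in(p,nm)[:2]])
    im=cv2.convertScaleAbs(cv2.resize(p['frame'][v:v+h,u:u+w,::-1],None,fx=k,fy=k,interpolation=cv2.INTER_CUBIC),alpha=1.2)
    draw(p,im,np.array([u,v]),k,.6085,.0315,.2,0);out.append(im)
cv2.imwrite('pics/e1.png',np.hstack(out))
E
```

```text
eef_pos: [0.4685, 0.0019, 0.2859]
wrist_force: [0.2, -1.1, 0.7]
top cover [([0.607, 0.032, 0.147], 0.98), ([0.203, -0.263, 0.146], 0.73)]
top cover_edge [([0.206, -0.268, 0.148], 0.97), ([0.608, 0.03, 0.15], 0.71)]
top cover_hinge [([0.602, 0.029, 0.147], 0.91), ([0.209, -0.267, 0.148], 0.86)]
top plug [([0.504, -0.253, 0.102], 0.64)]
scene cover [([0.611, 0.034, 0.149], 0.97), ([0.24, -0.249, 0.168], 0.67)]
scene cover_edge [([0.612, 0.033, 0.151], 0.7)]
scene cover_hinge [([0.231, -0.253, 0.172], 0.67), ([0.612, 0.033, 0.15], 0.66)]
scene plug [([0.524, 0.263, 0.086], 0.34), ([0.79, -0.15, 0.037], 0.2)]
```

View pics/e1.png

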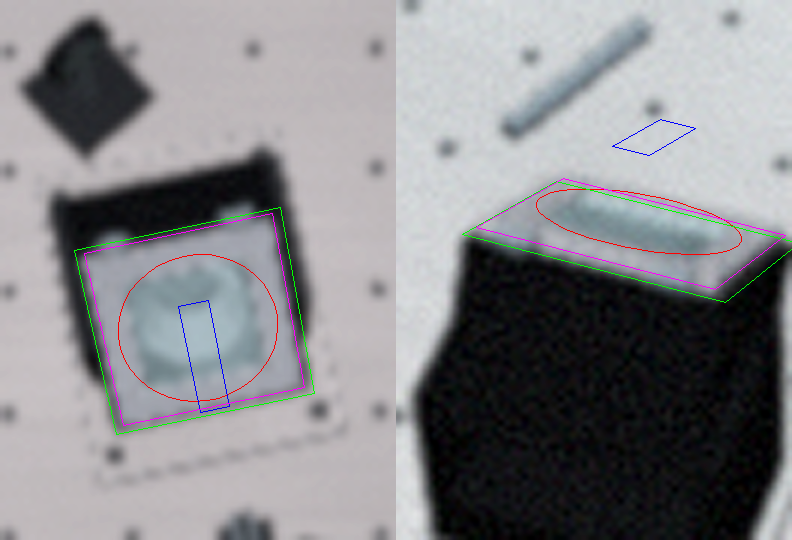

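The cover lies flat on the face, matching the closed outline, and the plug is parked. Handing in.

```bash
python3 -c "
from bench import hand_in
print(hand_in())"
```

```text
the job is handed in; nothing more can be done
None
```

I drew the plug out and parked it flat in the stand, then closed the cover and pressed it down (about 69 N on the fingertips, no further give). The last pictures show both in place, and I handed the job in at about 26 s; no verdict came back.

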